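# Key the knurled locking collar onto the sample disc spindle and hold it home

## Robot

A 6-joint arm with a two-finger parallel gripper is mounted at the origin on the work surface. World frame = base frame: x ahead of the robot, y to its left, z up, the work surface at z = 0. Lengths are in m, angles in rad, forces in N, time in s.
With the tool pointing down it reaches from about 0.35 to 0.975 m from the base axis. Payload 17.4 kg.
Tool frame: the origin (TCP) lies midway between the tips of the shut fingers; the grasp point (between the pads) lies 19 mm behind it (bot.hold_point_z is the distance from the TCP to the grasp point, in m); z points along the fingers, y is the line along which they close (so a half turn about z gives the same grasp; the last joint's range is limited). The gripper opens to 85 mm and grips with 20 to 120 N. Pads are 22 mm wide; open, the fingers measure 114 mm over their backs; the gripper's body (76 mm by 85 mm) begins 54 mm behind the grasp point. The pads swing forward as they close: fully open they stand 13 mm farther back than shut.
Start: joints at [1.264, 0.116, 1.442, -0, 1.584, -0.038], TCP at [0.179, 0.651, 0.231] pointing down, gripper open.
Joint ranges: [-2.83, 2.83], [-0.83, 2.19], [0.07, 2.5], [-1.14, 4.28], [0.01, 3], [-2.97, 2.97]. Speed limits (rad/s): [1.89, 1.89, 2.22, 3.14, 3.14, 3.14].

## Interface

Orientations are given as a rotation vector (axis times angle).
In Python, from rig import telemetry, viewer, bot, nets gives the robot as it stands.
- The arm moves only by the shell command python3 -m creep 'ROWS' [OPENING] [FORCE]. ROWS is JSON, a list of rows, each an object of numbers: "dx", "dy", "dz": the shift along the tool's x, y, z each as a share of 0.1 m, from -1 to 1; "twist": the turn about the tool's z as a share of pi/2 rad, from -1 to 1. A call has 1 to 5 rows; each row is the pose to reach, as a shift and turn from the pose commanded when the call began, along the tool's axes at that moment; what a row does not reach only later rows make up. A row lasts 1/12 s, in which the tool goes at most 41.7 mm and 7.16 degrees, less where a joint would pass 70% of its speed; a pose out of reach is approached as far as the arm can. A call with a number of a shift or a turn outside -1 to 1 is refused whole. A call with a gripper value outside its range is refused whole. OPENING is the finger opening in mm, from 0 to 85.4, set as the call begins (- or left out, the last holds). The fingers move at their own pace and stop on an object; FORCE is the grip in N (left out, the last holds). Time passes only in rows, so rows that repeat a pose let the fingers close. It gives the time, the measured TCP pose, the force, the opening and the grip force at its end, in the units of the state.
- telemetry.observe(): the state, without advancing time (a new reading comes with each control period).
- viewer.capture(name): name is "scene" or "top"; returns the picture (420x560x3 uint8, blue, green, red); there is no depth.
- viewer.camera_params(name): a dict with "fx", "fy", "cx", "cy" (pixels), "extrinsics" (4x4, takes a point from world to camera coordinates). Camera axes: x right, y down, z forward; pixel columns grow to the right and rows downward; lengths in m; the calibration is good to about 2 mm. A picture is of the moment at which its call begins. camera_params takes no time and is no camera call.
- bot.sign_off(): hands the job in; it is judged then, once.
Trained networks look in the newest picture that a camera, given by its name, has taken for a name from the list of things; names that differ only in an ending like _2 or _b are one class to them, and where a whole thing is asked for, a point or a joint stands for the part that bears it (a point fixed in the world has none). Each returns a list of dicts, best first, with "confidence" (0 to 1); they miss things now and then, are a little off and sometimes report something else, mostly with a low value. They report only what shows in the picture. A call takes as long as a camera call.
- nets.spot_in(camera, query): "xyz" ([x, y, z] in m, in world coordinates, good to about 4 mm: the middle of the surface that is visible of it).
- nets.cut_out(camera, query): "region" (420x560 bool, what is visible of it).
The state is a dict: "time": time; "joint_positions": joint angles; "joint_velocities": joint speeds; "joint_torque": joint torques, N m; "tcp_pos": TCP position; "orientation": TCP orientation; "contact_force": force on the tool from outside, world axes, zero at the start; "torque": the same for the moment, N m; "width": finger opening in m; "gripper_force": force on a finger pad.
Only numpy, scipy, OpenCV 4.12 (cv2) and the standard library are available. Lean on these libraries where they do the work, as an engineer would, in place of code of your own. Each camera call takes 0.05 s, during which the arm holds its last target. There are 200 camera calls.

## Task

Fit the loose knurled collar to the sample disc drive: pick it off the bench, keep the same end down, slide it over the upright spindle and turn it until the keyways hidden in its underside drop over the spindle's cross-pin. Then push it fully home against the sprung hub plate and finish while still holding it pushed down there; do not let go. Leave the plain spacer ring, the bottle and the tube rack where they are.

Things in the scene. Friction and masses are not known exactly. Their poses are not given: they have to be found in the camera images.
- collar: Loose aluminium collar with a finely ribbed (knurled) outside: a ring 50 mm in outer diameter, 44 mm high, with a 27 mm through bore, 105 to 195 g. It stands upright on the bench at any yaw, on one of two places, the spacer ring on the other. Origin on its axis at the underside (keyway end); z up along its axis.
- keyways (a point): Point on the collar's axis 18 mm above its underside: the roof of two opposite keyways cut in the underside along the collar's +x and -x, open to the bore, 11 mm wide there and wider outwards; they do not reach the outside, so cannot be seen. Either takes either end of the pin: the collar drops at one angle in every half turn, with about 0.18 rad of play either side.
- spindle_top (a point): Point on the axis of the fixed upright steel spindle at its very top, 110 mm above the bench; axes as the drive unit's. Spindle 24 mm thick, the top 6 mm tapering to 16 mm. Collar underside, measured below this point: 20 mm when it rests on the cross-pin, 28 mm when dropped over the pin and just touching the sprung hub plate, 36 mm fully home.
- pin_centre (a point): Point on the spindle axis 23 mm below its top: centre of the steel cross-pin, 6 mm thick, that sticks out on two opposite sides to 19 mm from the axis. The pin is level and fixed, but its direction differs from run to run and is NOT given by this point's axes (those are the drive unit's); it shows from above until the collar covers it.
- disc_centre (a point): Centre of the top of the grey sample disc, 184 mm across, 60 mm above the bench, with cups 6 mm high at 78 mm radius. It lies on a white drive box 200 by 200 mm, fixed to the bench; x and y along the box's sides. The spindle stands at its centre.
- hub_plate (a joint): Downward travel of the sprung hub plate, a steel ring 46 mm across round the foot of the spindle: 0 m at rest (its top 28 mm below the spindle top), 0.008 m at its stop (36 mm below). The spring gives 4 N at rest rising to 7.2 N at the stop, and lifts the collar again if it is let go.
- spacer: Bystander: plain smooth aluminium spacer ring, 50 mm in outer diameter but only 16 mm high, bore 27 mm; loose on the bench. It may stand at either of two places with the collar at the other. Origin at the centre of its underside.
- bottle: Bystander: white bottle 56 mm in diameter and 120 mm high, loose, to the right of the two rings. Origin at the centre of its underside.
- rack: Bystander: grey tube rack 120 by 50 by 50 mm with capped tubes to 82 mm, loose, on the far left of the drive. Origin at the centre of its underside; x along its length.

How it is judged:
By the outcome, as a careful person would: the job done as asked, in the order asked, and still so for the second after the job is handed in, while the arm keeps its last pose, push and grip.
It also fails if it takes over 64 s, if anything falls off the work surface, if the arm or the gripper's body presses on something with over 40 N, if the wrist force passes 120 N, or if a joint passes its speed limit or range.

## Working session

There is one attempt and no reset: what is moved stays moved. The work goes in short steps, Python scripts to look and compute and a shell command to move; the robot and the scene stay as the last step left them, time stands still between calls to the robot, and variables do not carry over. Pictures are saved under pics/ and viewed, at most 10 in all, crops included, and the job is handed in when it is done.

```bash
mkdir -p pics; ls; python3 - <<'E'
from rig import telemetry, viewer, bot, nets
import cv2, numpy as np
s=telemetry.observe()
print(s['time'],s['tcp_pos'],s['orientation'],s['width'],bot.hold_point_z)
a=viewer.capture("scene");b=viewer.capture("top")
cv2.imwrite("pics/s0.png",a);cv2.imwrite("pics/t0.png",b)
for c in("top","scene"):
  p=viewer.camera_params(c);print(c,p['fx'],p['cx'],p['cy'],np.round(p['extrinsics'],3).tolist())
  for q in("collar","spacer","spindle_top","pin_centre","disc_centre","bottle"):
    print(c,q,[(np.round(d['xyz'],3).tolist(),round(d['confidence'],2)) for d in nets.spot_in(c,q)[:2]])
E
```

```text
pics
0.0 [0.17922578 0.65056308 0.23053665] [-4.20942343e-01 -3.11310172e+00  1.82958269e-03] 0.08549457845486327 0.0187
top 438.10078690660896 282.94424070244133 208.4057016074278 [[0.066, -0.998, 0.005, -0.029], [-0.976, -0.066, -0.208, 0.551], [0.208, 0.009, -0.978, 1.053], [0.0, 0.0, 0.0, 1.0]]
top collar [([0.462, -0.285, 0.043], 0.72), ([0.566, 0.129, 0.064], 0.67)]
top spacer [([0.625, -0.155, 0.015], 0.57), ([0.573, 0.13, 0.084], 0.37)]
top spindle_top [([0.564, 0.132, 0.064], 0.82)]
top pin_centre [([0.564, 0.132, 0.06], 0.93)]
top disc_centre [([0.563, 0.129, 0.061], 0.7)]
top bottle [([0.602, -0.396, 0.081], 0.69)]
scene 506.3443195878614 285.9509909496724 208.9416331104858 [[0.223, 0.975, -0.004, -0.134], [0.653, -0.153, -0.741, -0.27], [-0.723, 0.163, -0.671, 1.739], [0.0, 0.0, 0.0, 1.0]]
scene collar []
scene spacer [([0.631, -0.163, 0.016], 0.87)]
scene spindle_top [([0.618, 0.119, 0.06], 0.75), ([0.582, 0.122, 0.084], 0.63)]
scene pin_centre [([0.611, 0.12, 0.058], 0.64), ([0.631, -0.4, 0.071], 0.5)]
scene disc_centre [([0.613, 0.115, 0.061], 0.96)]
scene bottle [([0.63, -0.402, 0.07], 0.89)]
```

View pics/t0.png

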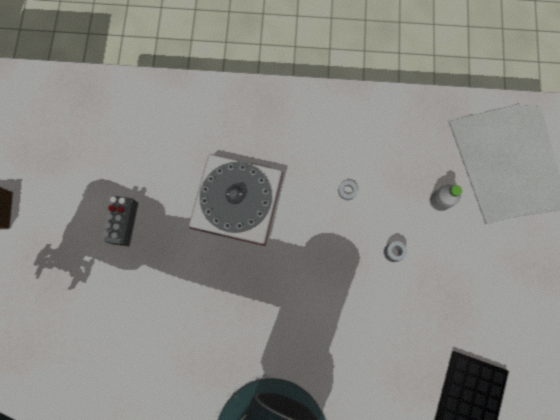

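View pics/s0.png

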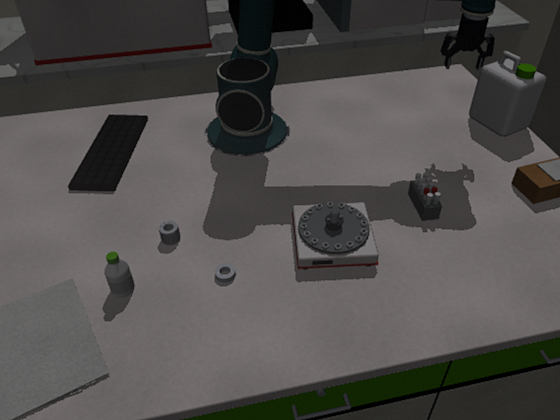

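The top view shows the collar at about (397,249), the spacer at (348,189), the spindle at (237,192), the bottle at (447,196) and the rack at (121,220). The scene view has the collar at (170,232) and the spindle at (334,221). Next I'll zoom in on the collar, the spindle and the pin.

```bash
cat > h.py <<'E'
from rig import telemetry, viewer, bot, nets
import cv2, numpy as np
def ray(cam,u,v,z):
    p=viewer.camera_params(cam);E=np.array(p['extrinsics']);R,t=E[:3,:3],E[:3,3]
    c=-R.T@t;d=R.T@np.array([(u-p['cx'])/p['fx'],(v-p['cy'])/p['fy'],1])
    return c+d*(z-c[2])/d[2]
def proj(cam,X):
    p=viewer.camera_params(cam);E=np.array(p['extrinsics']);x=E[:3,:3]@X+E[:3,3]
    return np.array([p['fx']*x[0]/x[2]+p['cx'],p['fy']*x[1]/x[2]+p['cy']])
def crop(im,u,v,r,k):
    return cv2.resize(im[v-r:v+r,u-r:u+r],None,fx=k,fy=k,interpolation=cv2.INTER_CUBIC)
E
python3 - <<'E'
from h import *
a=cv2.imread("pics/s0.png");b=cv2.imread("pics/t0.png")
t=np.hstack([crop(b,397,249,20,10),crop(b,237,192,20,10)])
u=np.hstack([crop(a,170,232,20,5),crop(a,334,221,20,10),np.zeros((400,200,3),np.uint8)][1:2]+[])
t=cv2.resize(t,(600,300));u=cv2.resize(u,(300,300));w=cv2.resize(crop(a,170,232,20,10),(300,300))
o=np.vstack([t,np.hstack([w,u])]);o=cv2.convertScaleAbs(o,alpha=1.5)
cv2.imwrite("pics/z0.png",o)
viewer.capture("top")
m=nets.cut_out("top","disc_centre")
for d in m[:2]:
  r=d['region'].astype(np.uint8);c=max(cv2.findContours(r,0,1)[0],key=cv2.contourArea);e=cv2.fitEllipse(c);print(d['confidence'],r.sum(),e,ray("top",*e[0],.06))
m=nets.cut_out("top","collar")
for d in m[:2]:
  r=d['region'].astype(np.uint8);ys,xs=np.nonzero(r);print(d['confidence'],r.sum(),xs.min(),xs.max(),ys.min(),ys.max(),xs.mean(),ys.mean())
E
```

```text
0.68 5987 ((235.46197509765625, 199.95018005371094), (89.37698364257812, 91.62464141845703), 70.84266662597656) [0.56504249 0.12963967 0.06      ]
0.87 329 384 406 241 261 395.0121580547112 251.20364741641336
```

View pics/z0.png

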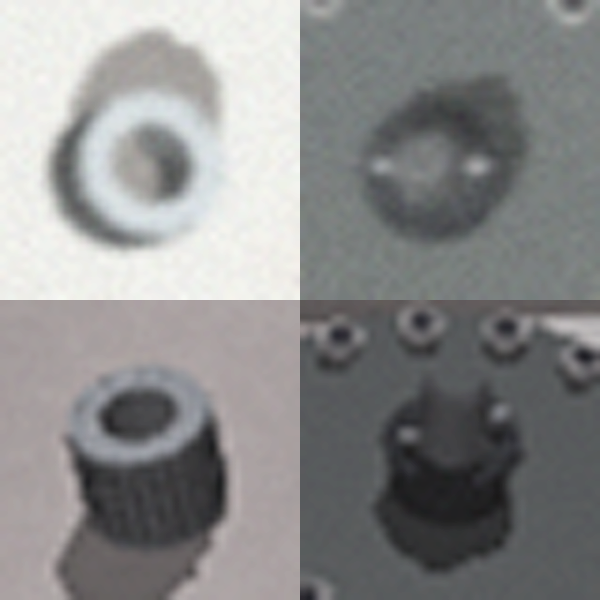

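Zoomed: the collar's top face centre is at (397.0,249.3) in the top view. The pin's bright ends are at (227.9,194) and (240.9,194) in the top view, and at (328.4,219) and (340.7,215.9) in the scene view.

```bash
python3 - <<'E'
from h import *
from scipy.spatial.transform import Rotation as R
f=lambda *a:np.round(ray(*a),4)
print("collar top",f("top",396.5,248.8,.044))
# scene collar top face centre crop (140,415)->
print("collar scene",f("scene",150+140/7.5-.5,212+(415-300)/7.5-.5,.044))
p=[f("top",227.4,193.5,.088),f("top",240.4,193.5,.088)];print(p,(p[0]+p[1])/2,np.degrees(np.arctan2(*(p[0]-p[1])[[1,0]])))
p=[f("scene",327.9,218.5,.088),f("scene",340.2,215.4,.088)];print(p,(p[0]+p[1])/2,np.degrees(np.arctan2(*(p[1]-p[0])[[1,0]])))
viewer.capture("scene")
for d in nets.cut_out("scene","disc_centre")[:1]:
  r=d['region'].astype(np.uint8);c=max(cv2.findContours(r,0,1)[0],key=cv2.contourArea);e=cv2.fitEllipse(c);print(d['confidence'],r.sum(),e)
for d in nets.cut_out("scene","collar")[:1]: 
  ys,xs=np.nonzero(d['region']);print(xs.min(),xs.max(),ys.min(),ys.max())
for n,x in(("top",.56),):
  # disc rim prediction
  pass
s=telemetry.observe();print(np.round(R.from_rotvec(s['orientation']).as_matrix(),3),s['time'],s['contact_force'])
E
```

```text
collar top [ 0.4699 -0.2848  0.044 ]
collar scene [ 0.4675 -0.2858  0.044 ]
[array([0.5738, 0.1477, 0.088 ]), array([0.5759, 0.1155, 0.088 ])] [0.57485 0.1316  0.088  ] 93.73139699916044
[array([0.5764, 0.1146, 0.088 ]), array([0.5724, 0.1484, 0.088 ])] [0.5744 0.1315 0.088 ] 96.74917478956966
0.76 4921 ((332.3634338378906, 235.08425903320312), (71.70388793945312, 93.15340423583984), 96.02732849121094)
159 179 221 244
[[-0.964  0.266 -0.   ]
 [ 0.266  0.964 -0.   ]
 [ 0.    -0.    -1.   ]] 1.0 [-0.32040698  0.28854093  0.36378915]
```

```bash
python3 -m creep '[{"dx":-0.98,"dy":-0.56,"twist":-0.171},{"dx":-0.98,"dy":-0.56,"twist":-0.171},{"dx":-0.98,"dy":-0.56,"twist":-0.171},{"dx":-0.98,"dy":-0.56,"twist":-0.171}]' 85 60
python3 -m creep '[{"dx":-0.7,"dy":-1},{"dx":-0.7,"dy":-1},{"dx":-0.7,"dy":-1},{"dx":-0.7,"dy":-1}]'
python3 -m creep '[{"dx":-0.7,"dy":-1},{"dx":-0.7,"dy":-1},{"dx":-0.7,"dy":-1},{"dx":-0.7,"dy":-1}]'
python3 -m creep '[{"dx":-0.7,"dy":-1},{"dx":-0.7,"dy":-1},{"dx":-0.7,"dy":-1},{"dx":-0.7,"dy":-1}]'
```

```text
validation failed for argument at $[0]...
validation failed for argument at $[0]...
validation failed for argument at $[0]...
validation failed for argument at $[0]...
```

```bash
python3 -m creep '[{"dx":-0.98,"dy":-0.56,"dz":0,"twist":-0.171},{"dx":-0.98,"dy":-0.56,"dz":0,"twist":-0.171},{"dx":-0.98,"dy":-0.56,"dz":0,"twist":-0.171},{"dx":-0.98,"dy":-0.56,"dz":0,"twist":-0.171}]' 85 60
```

```text
time: 1.33
tcp_pos: [0.262, 0.5678, 0.2318]
orientation: [0.002, 3.14, -0.0]
contact_force: [0.1, 0.7, 0.6]
width: 0.0851
gripper_force: 0.0
```

```bash

python3 -m creep '[{"dx":-0.7,"dy":-1,"dz":0,"twist":0},{"dx":-0.7,"dy":-1,"dz":0,"twist":0},{"dx":-0.7,"dy":-1,"dz":0,"twist":0}]' | head -2
python3 -m creep '[{"dx":-0.7,"dy":-1,"dz":0,"twist":0},{"dx":-0.7,"dy":-1,"dz":0,"twist":0},{"dx":-0.7,"dy":-1,"dz":0,"twist":0}]' | head -2
python3 -m creep '[{"dx":-0.6,"dy":-1,"dz":0,"twist":0},{"dx":-0.6,"dy":-1,"dz":0,"twist":0},{"dx":-0.6,"dy":-1,"dz":0,"twist":0}]' | head -2
python3 -m creep '[{"dx":0,"dy":-1,"dz":0,"twist":0},{"dx":0,"dy":-1,"dz":0,"twist":0},{"dx":0,"dy":-1,"dz":0,"twist":0}]' | head -2
python3 -m creep '[{"dx":0,"dy":-1,"dz":0,"twist":0},{"dx":0,"dy":-1,"dz":0,"twist":0},{"dx":0,"dy":-1,"dz":0,"twist":0}]' | head -2
python3 -m creep '[{"dx":0,"dy":-1,"dz":0,"twist":0},{"dx":0,"dy":-1,"dz":0,"twist":0},{"dx":0,"dy":-1,"dz":0,"twist":0}]' | head -2
python3 -m creep '[{"dx":0,"dy":-1,"dz":0,"twist":0},{"dx":0,"dy":-1,"dz":0,"twist":0},{"dx":0,"dy":-1,"dz":0,"twist":0}]' | head -2
python3 -m creep '[{"dx":0,"dy":-1,"dz":0,"twist":0},{"dx":0,"dy":-1,"dz":0,"twist":0},{"dx":0,"dy":-1,"dz":0,"twist":0},{"dx":0,"dy":-1,"dz":0,"twist":0}]'
```

```text
time: 1.58
tcp_pos: [0.3293, 0.4694, 0.2313]
time: 1.83
tcp_pos: [0.3996, 0.369, 0.2316]
time: 2.08
tcp_pos: [0.4597, 0.2685, 0.2316]
time: 2.33
tcp_pos: [0.4587, 0.1673, 0.2315]
time: 2.58
tcp_pos: [0.4585, 0.0675, 0.2316]
time: 2.83
tcp_pos: [0.4584, -0.0326, 0.2316]
time: 3.08
tcp_pos: [0.4583, -0.1328, 0.2314]
time: 3.42
tcp_pos: [0.4584, -0.2323, 0.231]
orientation: [-0.006, -3.141, 0.0]
contact_force: [-0.4, 0.5, -0.9]
width: 0.0853
gripper_force: 0.0
```

```bash

python3 -m creep '[{"dx":-0.1,"dy":-0.53,"dz":0,"twist":0},{"dx":-0.1,"dy":-0.53,"dz":0,"twist":0},{"dx":-0.1,"dy":-0.53,"dz":1,"twist":0},{"dx":-0.1,"dy":-0.53,"dz":1,"twist":0},{"dx":-0.1,"dy":-0.53,"dz":1,"twist":0}]' | head -2
python3 -m creep '[{"dx":0,"dy":0,"dz":0.4,"twist":0},{"dx":0,"dy":0,"dz":0.6,"twist":0},{"dx":0,"dy":0,"dz":0.6,"twist":0}]'
python3 - <<'E'
from h import *
a=viewer.capture("scene");b=viewer.capture("top")
cv2.imwrite("pics/g.png",cv2.convertScaleAbs(np.hstack([crop(a,170,232,35,5),crop(b,397,249,35,5)]),alpha=1.4))
E
```

```text
time: 3.83
tcp_pos: [0.4674, -0.2809, 0.126]
time: 4.08
tcp_pos: [0.467, -0.2804, 0.0666]
orientation: [-0.0, -3.136, -0.006]
contact_force: [-1.0, 0.2, -0.1]
width: 0.085
gripper_force: 0.0
```

View pics/g.png

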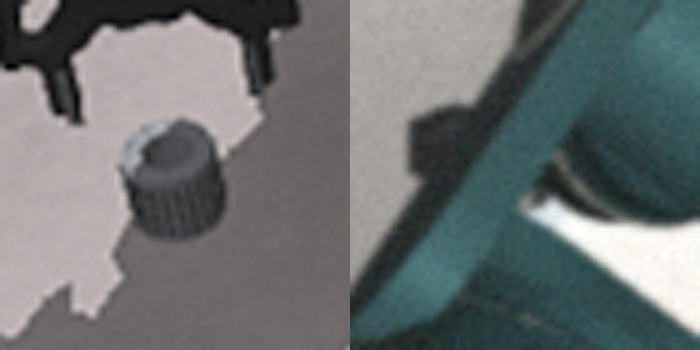

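The fingers straddle the collar, with tips at crop (72,120) and (258,90) and the collar top at (170,150). I'll go down in steps.

```bash

python3 -m creep '[{"dx":0,"dy":-0.025,"dz":0.3,"twist":0},{"dx":0,"dy":-0.025,"dz":0.45,"twist":0},{"dx":0,"dy":-0.025,"dz":0.45,"twist":0},{"dx":0,"dy":-0.025,"dz":0.45,"twist":0},{"dx":0,"dy":-0.025,"dz":0.45,"twist":0}]'
python3 -c "
from h import *
for i in range(3): viewer.capture('top');print(telemetry.observe()['tcp_pos'])"
```

```text
time: 4.6
tcp_pos: [0.4698, -0.2853, 0.0288]
orientation: [0.0, 3.139, -0.002]
contact_force: [0.4, -0.2, 0.0]
width: 0.0847
gripper_force: 0.0
[ 0.46974889 -0.28534911  0.02872215]
[ 0.4695957  -0.28527611  0.02839792]
[ 0.46944088 -0.28517382  0.02804502]
```

```bash

python3 -m creep '[{"dx":0,"dy":0,"dz":0.19,"twist":0},{"dx":0,"dy":0,"dz":0.19,"twist":0},{"dx":0,"dy":0,"dz":0.19,"twist":0},{"dx":0,"dy":0,"dz":0.19,"twist":0}]'
python3 -m creep '[{"dx":0,"dy":0,"dz":0,"twist":0},{"dx":0,"dy":0,"dz":0,"twist":0},{"dx":0,"dy":0,"dz":0,"twist":0},{"dx":0,"dy":0,"dz":0,"twist":0},{"dx":0,"dy":0,"dz":0,"twist":0}]' 35 70
python3 -m creep '[{"dx":0,"dy":0,"dz":0,"twist":0},{"dx":0,"dy":0,"dz":0,"twist":0},{"dx":0,"dy":0,"dz":0,"twist":0},{"dx":0,"dy":0,"dz":0,"twist":0},{"dx":0,"dy":0,"dz":0,"twist":0}]' 35 70
```

```text
time: 5.08
tcp_pos: [0.4689, -0.2849, 0.0081]
orientation: [0.0, 3.141, -0.0]
contact_force: [0.2, -0.1, 0.9]
width: 0.0851
gripper_force: 0.0
time: 5.5
tcp_pos: [0.4691, -0.285, 0.0082]
orientation: [0.0, 3.141, -0.001]
contact_force: [-1.6, 0.5, 7.0]
width: 0.0472
gripper_force: 72.6
time: 5.92
tcp_pos: [0.4691, -0.285, 0.0082]
orientation: [0.0, 3.141, -0.001]
contact_force: [-1.1, 0.3, 6.0]
width: 0.0472
gripper_force: 72.6
```

```bash

python3 -m creep '[{"dx":0,"dy":0,"dz":-0.2,"twist":0},{"dx":0,"dy":0,"dz":-0.5,"twist":0},{"dx":0,"dy":0,"dz":-0.8,"twist":0},{"dx":0,"dy":0,"dz":-1,"twist":0},{"dx":0,"dy":0,"dz":-1,"twist":0}]'
python3 -m creep '[{"dx":0,"dy":0,"dz":-0.4,"twist":0},{"dx":0,"dy":0,"dz":-0.7,"twist":0},{"dx":0,"dy":0,"dz":-0.7,"twist":0},{"dx":0,"dy":0,"dz":-0.7,"twist":0}]'
python3 - <<'E'
from h import *
s=telemetry.observe();x=s['tcp_pos'];u,v=proj("scene",x).astype(int);print(x,u,v,s['contact_force'])
a=viewer.capture("scene")
cv2.imwrite("pics/l.png",cv2.convertScaleAbs(crop(a,u,v,35,8),alpha=1.5))
E
```

```text
time: 6.33
tcp_pos: [0.4702, -0.2858, 0.1123]
orientation: [0.0, 3.136, -0.006]
contact_force: [0.2, -0.7, -0.4]
width: 0.0471
gripper_force: 72.4
time: 6.67
tcp_pos: [0.4692, -0.285, 0.1783]
orientation: [0.0, 3.14, -0.002]
contact_force: [0.3, -0.9, -1.8]
width: 0.0472
gripper_force: 73.0
[ 0.46915022 -0.28504831  0.17831602] 159 187 [ 0.32075782 -0.91402355 -1.84434495]
```

View pics/l.png

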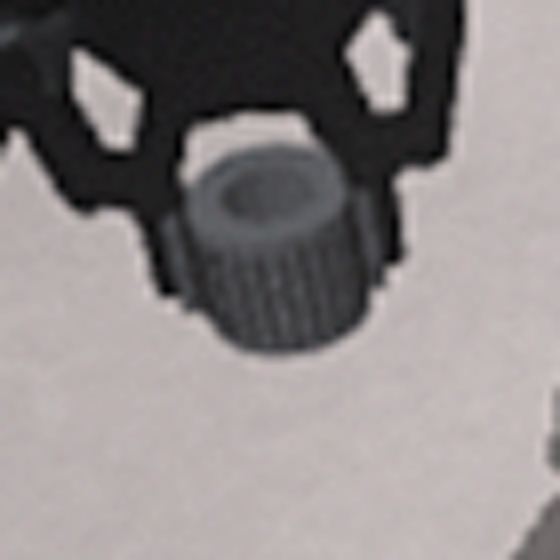

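The collar is held upright, with its top face centre at crop (265,193). Next I'll work out its offset from the TCP and then move toward the spindle.

```bash
python3 -c "
from h import *
print(ray('scene',156.6,175.6,.178+.036))"
python3 -m creep '[{"dx":-0.25,"dy":1,"dz":0,"twist":0},{"dx":-0.25,"dy":1,"dz":0,"twist":0},{"dx":-0.25,"dy":1,"dz":0,"twist":0}]' | head -2
python3 -m creep '[{"dx":-0.25,"dy":1,"dz":0,"twist":0},{"dx":-0.25,"dy":1,"dz":0,"twist":0},{"dx":-0.25,"dy":1,"dz":0,"twist":0}]' | head -2
python3 -m creep '[{"dx":-0.25,"dy":1,"dz":0,"twist":0},{"dx":-0.25,"dy":1,"dz":0,"twist":0},{"dx":-0.25,"dy":1,"dz":0,"twist":0}]' | head -2
python3 -m creep '[{"dx":-0.25,"dy":1,"dz":0,"twist":0},{"dx":-0.25,"dy":1,"dz":0,"twist":0},{"dx":-0.25,"dy":1,"dz":0,"twist":0}]' | head -2
python3 -m creep '[{"dx":-0.05,"dy":0.16,"dz":0,"twist":0},{"dx":-0.05,"dy":0.16,"dz":0,"twist":0},{"dx":-0.05,"dy":0.16,"dz":0,"twist":0},{"dx":-0.05,"dy":0.16,"dz":0,"twist":0}]'
python3 - <<'E'
from h import *
s=telemetry.observe();x=s['tcp_pos'];u,v=proj("scene",x).astype(int);print(x,u,v,s['contact_force'],s['joint_positions'])
a=viewer.capture("scene");b=viewer.capture("top")
cv2.imwrite("pics/m.png",cv2.convertScaleAbs(crop(a,u,v,35,8),alpha=1.5))
E
```

```text
[ 0.46653823 -0.28615518  0.214     ]
time: 6.97
tcp_pos: [0.4934, -0.1817, 0.175]
time: 7.22
tcp_pos: [0.5185, -0.0812, 0.1751]
time: 7.47
tcp_pos: [0.5435, 0.0188, 0.175]
time: 7.72
tcp_pos: [0.5685, 0.1188, 0.1748]
time: 8.05
tcp_pos: [0.5733, 0.1306, 0.1759]
orientation: [-0.0, -3.14, 0.001]
contact_force: [1.5, -0.2, -0.9]
width: 0.0474
gripper_force: 73.1
[0.57326657 0.13061741 0.17586102] 335 190 [ 1.49520263 -0.24712111 -0.89291478] [ 1.80753533e-01 -5.16103569e-02  1.70308793e+00 -2.32618333e-04
  1.49218169e+00 -1.38973305e+00]
```

View pics/m.png

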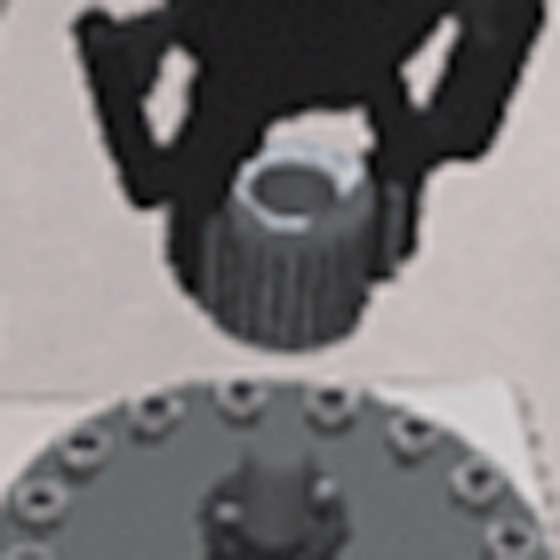

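The collar's top centre is at crop (300,190). Below it the spindle top is at about (283,460), with pin ends at (228,512) and (325,490). Now I'll compare them in the same camera.

```bash
python3 -c "
from h import *
g=lambda x,y,z: np.round(ray('scene',300+x/8-.5,155+y/8-.5,z),4)
print(g(300,190,.212),g(283,460,.11),g(276.5,501,.088),g(285,345,.168))"
```

```text
[0.5723 0.1317 0.212 ] [0.5798 0.1306 0.11  ] [0.575  0.1313 0.088 ] [0.5907 0.1242 0.168 ]
```

```bash

python3 -m creep '[{"dx":-0.02,"dy":0,"dz":0.3,"twist":0},{"dx":-0.02,"dy":0,"dz":0.5,"twist":0},{"dx":-0.02,"dy":0,"dz":0.6,"twist":0},{"dx":-0.02,"dy":0,"dz":0.6,"twist":0},{"dx":-0.02,"dy":0,"dz":0.6,"twist":0}]'
python3 -m creep '[{"dx":0,"dy":0,"dz":0.04,"twist":0},{"dx":0,"dy":0,"dz":0.08,"twist":0},{"dx":0,"dy":0,"dz":0.11,"twist":0},{"dx":0,"dy":0,"dz":0.11,"twist":0}]'
```

```text
time: 8.57
tcp_pos: [0.5759, 0.1307, 0.1178]
orientation: [-0.001, -3.142, 0.0]
contact_force: [-0.1, 1.0, -0.5]
width: 0.047
gripper_force: 73.2
time: 8.9
tcp_pos: [0.5758, 0.1312, 0.106]
orientation: [0.0, 3.142, 0.0]
contact_force: [1.9, 0.9, -2.9]
width: 0.0477
gripper_force: 73.1
```

```bash

python3 -m creep '[{"dx":0,"dy":0,"dz":0.03,"twist":0},{"dx":0,"dy":0,"dz":0.06,"twist":0},{"dx":0,"dy":0,"dz":0.08,"twist":0},{"dx":0,"dy":0,"dz":0.08,"twist":0}]'
python3 -m creep '[{"dx":0,"dy":0,"dz":0.01,"twist":0},{"dx":0,"dy":0,"dz":0.02,"twist":0},{"dx":0,"dy":0,"dz":0.02,"twist":0}]'
```

```text
time: 9.23
tcp_pos: [0.5758, 0.1312, 0.0981]
orientation: [0.0, 3.142, 0.0]
contact_force: [0.7, 0.9, -1.9]
width: 0.0477
gripper_force: 73.4
time: 9.48
tcp_pos: [0.5761, 0.1313, 0.0977]
orientation: [0.0, 3.141, 0.0]
contact_force: [-5.4, -0.8, 12.7]
width: 0.0472
gripper_force: 74.9
```

Resting on the pin at about 13 N. I'll turn in small steps and watch for a drop in z and force.

```bash

python3 -m creep '[{"dx":0,"dy":0,"dz":0,"twist":0.07},{"dx":0,"dy":0,"dz":0,"twist":0.14},{"dx":0,"dy":0,"dz":0,"twist":0.14}]'
python3 -m creep '[{"dx":0,"dy":0,"dz":0,"twist":0.07},{"dx":0,"dy":0,"dz":0,"twist":0.14},{"dx":0,"dy":0,"dz":0,"twist":0.14}]'
```

```text
time: 9.73
tcp_pos: [0.5766, 0.1313, 0.0976]
orientation: [0.357, 3.119, 0.001]
contact_force: [2.6, 0.2, 7.6]
width: 0.0474
gripper_force: 74.0
time: 9.98
tcp_pos: [0.5766, 0.1312, 0.0978]
orientation: [0.697, 3.061, 0.001]
contact_force: [-1.2, -0.3, 10.9]
width: 0.0476
gripper_force: 74.3
```

```bash

python3 -m creep '[{"dx":0,"dy":0,"dz":0.005,"twist":0.07},{"dx":0,"dy":0,"dz":0.005,"twist":0.14},{"dx":0,"dy":0,"dz":0.005,"twist":0.14}]'
python3 -m creep '[{"dx":0,"dy":0,"dz":0,"twist":0.07},{"dx":0,"dy":0,"dz":0,"twist":0.14},{"dx":0,"dy":0,"dz":0,"twist":0.14}]'
```

```text
time: 10.23
tcp_pos: [0.5768, 0.1312, 0.0977]
orientation: [1.028, 2.966, 0.002]
contact_force: [-1.0, -0.4, 13.8]
width: 0.0473
gripper_force: 74.7
time: 10.48
tcp_pos: [0.5769, 0.1312, 0.0977]
orientation: [1.347, 2.835, 0.002]
contact_force: [-1.6, -0.4, 14.6]
width: 0.0474
gripper_force: 74.6
```

```bash
python3 -c "
from h import *
s=telemetry.observe();print(s['torque'],s['joint_positions'][5])"
```

```text
[-0.24102506  0.19900023 -0.15780012] -0.5026104491550719
```

```bash

python3 -m creep '[{"dx":0,"dy":0,"dz":0,"twist":0.07},{"dx":0,"dy":0,"dz":0,"twist":0.14},{"dx":0,"dy":0,"dz":0,"twist":0.14}]'
python3 -m creep '[{"dx":0,"dy":0,"dz":0,"twist":0.07},{"dx":0,"dy":0,"dz":0,"twist":0.14},{"dx":0,"dy":0,"dz":0,"twist":0.14}]'
```

```text
time: 10.73
tcp_pos: [0.576, 0.1309, 0.0964]
orientation: [1.649, 2.673, 0.0]
contact_force: [0.5, -3.0, 3.9]
width: 0.0476
gripper_force: 73.6
time: 10.98
tcp_pos: [0.5755, 0.131, 0.0955]
orientation: [-1.928, -2.48, 0.001]
contact_force: [-1.9, -1.4, 0.4]
width: 0.047
gripper_force: 73.1
```

The keyways have found the pin: z is down 2 mm and the force has dropped. I'll turn back to mid-play and push down.

```bash

python3 -m creep '[{"dx":0,"dy":0,"dz":0,"twist":-0.07},{"dx":0,"dy":0,"dz":0.01,"twist":-0.08},{"dx":0,"dy":0,"dz":0.03,"twist":-0.08},{"dx":0,"dy":0,"dz":0.03,"twist":-0.08}]'
python3 -m creep '[{"dx":0,"dy":0,"dz":0.02,"twist":0},{"dx":0,"dy":0,"dz":0.03,"twist":0},{"dx":0,"dy":0,"dz":0.03,"twist":0}]'
```

```text
time: 11.32
tcp_pos: [0.5758, 0.131, 0.0927]
orientation: [1.763, 2.6, -0.0]
contact_force: [1.3, -3.7, -2.8]
width: 0.0474
gripper_force: 73.2
time: 11.57
tcp_pos: [0.5759, 0.131, 0.09]
orientation: [1.764, 2.599, -0.0]
contact_force: [-0.6, -5.1, 4.3]
width: 0.0473
gripper_force: 73.9
```

```bash

python3 -m creep '[{"dx":0,"dy":0,"dz":0.02,"twist":0},{"dx":0,"dy":0,"dz":0.04,"twist":0},{"dx":0,"dy":0,"dz":0.06,"twist":0},{"dx":0,"dy":0,"dz":0.06,"twist":0}]'
python3 -m creep '[{"dx":0,"dy":0,"dz":0.02,"twist":0},{"dx":0,"dy":0,"dz":0.03,"twist":0},{"dx":0,"dy":0,"dz":0.03,"twist":0}]'
```

```text
time: 11.9
tcp_pos: [0.576, 0.1309, 0.0844]
orientation: [1.764, 2.599, -0.0]
contact_force: [-1.5, -6.1, 5.9]
width: 0.0478
gripper_force: 74.1
time: 12.15
tcp_pos: [0.5761, 0.1309, 0.0821]
orientation: [1.764, 2.598, 0.0]
contact_force: [-7.5, -6.9, 14.6]
width: 0.0472
gripper_force: 75.0
```

```bash

python3 -m creep '[{"dx":0,"dy":0,"dz":0.01,"twist":0},{"dx":0,"dy":0,"dz":0.01,"twist":0},{"dx":0,"dy":0,"dz":0.01,"twist":0},{"dx":0,"dy":0,"dz":0.01,"twist":0},{"dx":0,"dy":0,"dz":0.01,"twist":0}]' - 90
python3 - <<'E'
from h import *
s=telemetry.observe();x=s['tcp_pos'];u,v=proj("scene",x).astype(int)
a=viewer.capture("scene");cv2.imwrite("pics/f.png",cv2.convertScaleAbs(crop(a,u,v,35,8),alpha=1.6))
s=telemetry.observe();print(s['tcp_pos'],s['contact_force'],s['torque'])
E
```

```text
time: 12.57
tcp_pos: [0.5761, 0.1309, 0.0821]
orientation: [1.764, 2.598, 0.0]
contact_force: [-11.6, -8.6, 24.8]
width: 0.0474
gripper_force: 89.3
[0.57610159 0.13089841 0.08207187] [-11.2893209   -7.36806774  25.83781309] [-1.20098771  2.10933153 -0.07178678]
```

View pics/f.png

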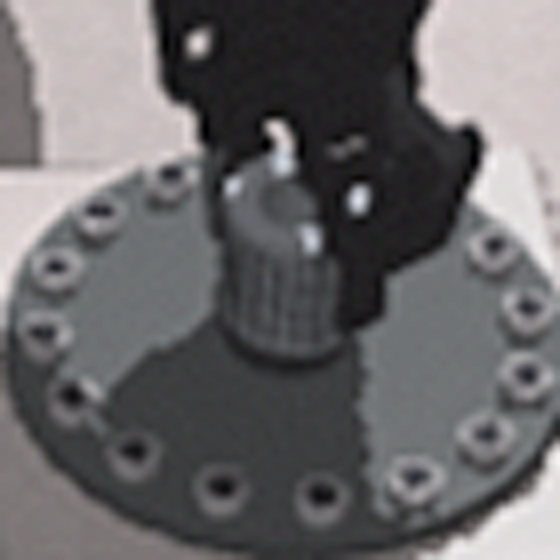

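The collar is seated low over the spindle with the pads still on it, and z has stalled at the stop. There's some side load, so I'll relieve it by about 1 mm and confirm the seat.

```bash

python3 -m creep '[{"dx":-0.002,"dy":-0.011,"dz":0,"twist":0},{"dx":-0.002,"dy":-0.011,"dz":0,"twist":0},{"dx":-0.002,"dy":-0.011,"dz":0,"twist":0},{"dx":-0.002,"dy":-0.011,"dz":0,"twist":0}]'
python3 -c "
from h import *
s=telemetry.observe();print(s['tcp_pos'],s['contact_force'],s['torque'])"
```

```text
time: 12.95
tcp_pos: [0.576, 0.1308, 0.0821]
orientation: [1.763, 2.597, 0.004]
contact_force: [-1.7, -2.3, 19.3]
width: 0.0471
gripper_force: 89.8
[0.57600741 0.13083346 0.08212617] [-1.65117418 -2.30352507 19.34695664] [-0.402241    0.47620066 -0.06400452]
```

```bash

python3 -m creep '[{"dx":0,"dy":0,"dz":0.008,"twist":0},{"dx":0,"dy":0,"dz":0.008,"twist":0},{"dx":0,"dy":0,"dz":0.008,"twist":0}]'
python3 -c "
from h import *
bot.sign_off()"
```

```text
time: 13.2
tcp_pos: [0.576, 0.1309, 0.0821]
orientation: [1.763, 2.597, 0.004]
contact_force: [-6.3, -3.7, 27.2]
width: 0.0473
gripper_force: 91.1
the job is handed in; nothing more can be done
```

The collar is over the cross-pin and pushed down on the hub plate until it stopped moving; I handed the job in at 13.2 s, still gripping it and pressing with about 27 N. The stop was about 0.4 mm short of the expected height by my TCP readings, which I put down to measurement error.

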